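# Seat the plaster bat in the trimming board and close the keeper

### The arm

A 7-joint arm with a two-finger parallel gripper is mounted at the origin on the work surface. World frame = base frame: x ahead of the robot, y to its left, z up, the work surface at z = 0. Lengths are in m, angles in rad, forces in N, time in s.
With the tool pointing down it reaches from about 0.425 to 0.925 m from the base axis. Payload 6.8 kg.
Tool frame: the origin (TCP) lies at the very end of the fingers, on their centre line; the grasp point (between the pads) lies grasp_offset behind it (grasp_offset is the distance from the TCP to the grasp point, in m); z points along the fingers, y is the direction in which the jaws open and shut (so a half turn about z gives the same grasp; the last joint's range is limited). The gripper opens to 85 mm and grips with 20 to 120 N. Pads are 22 mm wide; open, the fingers measure 114 mm over their backs; the gripper's body (76 mm by 85 mm) begins 54 mm behind the grasp point. The pads swing forward as they close: fully open they stand 13 mm farther back than shut.
Start: joints at [-1.442, 0.477, 0.022, 1.555, -0.011, 1.109, -0.083], TCP at [0.158, 0.656, 0.231] pointing down, gripper open.
Joint ranges: [-2.96, 2.96], [-0.34, 2.1], [-1.41, 1.46], [0.24, 2.44], [-1.37, 4.51], [0.17, 1.92], [-2.96, 2.96]. Speed limits (rad/s): [2.39, 2.39, 3.14, 3.14, 3.14, 3.14, 3.14].

### API

Orientations are given as a unit quaternion [w, x, y, z].
In Python, from station import * gives the robot as it stands.
- The arm moves only by the shell command python3 -m handwheel 'ROWS' [FORCE]. ROWS is JSON, one flat list of numbers, 7 for each row, row after row: the shift along the world's x, y, z in cm, then the turn, a rotation vector about the world's x, y, z in degrees, then the opening, from 0 (shut) to 1 (fully open). In form: [tx, ty, tz, ax, ay, az, fingers, tx, ty, tz, ax, ay, az, fingers, ...]. A call has 1 to 8 rows; each row is the pose to reach, as a shift and turn from the pose measured when the call began; what a row does not reach only later rows make up. A row lasts 1/12 s, in which the tool goes at most 41.7 mm and 7.16 degrees, less where a joint would pass 70% of its speed; a pose out of reach is approached as far as the arm can. A call with a gripper value outside its range is refused whole. The fingers move at their own pace and stop on an object; FORCE is the grip in N (left out, the last holds). Time passes only in rows, so rows that repeat a pose let the fingers close. It gives the time, the measured TCP pose, the force and the opening at its end, in the units of the state.
- get_obs(): the state, without advancing time (a new reading comes with each control period).
- read_camera(name): name is "scene" or "top" or "wrist"; returns the picture (420x560x3 uint8, red, green, blue); there is no depth.
- camera_info(name): a dict with "fx", "fy", "cx", "cy" (pixels), "R" (3x3) and "t" (3): a world point X has camera coordinates R X + t; the wrist camera has in their place "mount" (4x4, takes a point from camera to tool coordinates, whose origin is the TCP and whose axes are the flange's). Camera axes: x right, y down, z forward; pixel columns grow to the right and rows downward; lengths in m; the calibration is good to about 2 mm. A picture is of the moment at which its call begins: read the wrist's pose just before it. camera_info takes no time and is no camera call.
- hand_in(): hands the job in, once; it reports no verdict.
The state is a dict: "t": time; "q": joint angles; "joint_vel": joint speeds; "joint_torque": joint torques, N m; "eef_pos": TCP position; "tool_rot": TCP orientation; "contact_force": force on the tool from outside, world axes, zero at the start; "torque": the same for the moment, N m; "gripper_width": opening from 0.0 (shut) to 1.0 (fully open).
Only numpy, scipy, OpenCV 4.12 (cv2) and the standard library are available. Lean on these libraries where they do the work, as an engineer would, in place of code of your own. Each camera call takes 0.05 s, during which the arm holds its last target. There are 200 camera calls.

### The job

Nudge the plaster bat that lies loose on the trimming board across the rim of the round recess until it drops in and lies flat, then push the keeper bar round over it as far as it goes. Use only the fingertips to push: do not pick the bat up, and leave the other things on the table where they are.

Things in the scene. Friction and masses are not known exactly. Their poses are not given: they have to be found in the camera images.
- board: Fixed plywood trimming board, 200 (x) by 300 (y) by 24 mm high, lying on the table; it does not move. Origin: centre of its underside, x along the short side, y along the long side, z up. A flat-bottomed round recess with a dark floor is cut in its top near the +y end (see recess); the rest of the top is flat, apart from the keeper at the corner at +x, +y.
- recess (a point): Centre of the mouth of the round recess, level with the top of the board (24 mm above the table), at (0, +65) mm in the board's frame. Recess 97 mm across, floor 10 mm below this point.
- bat: Loose white plaster disc, 90 mm across, 12 mm thick, about 100 g, at first flat on the board's top on the -y side of the recess, perhaps overhanging its rim. Origin: centre of its underside; z its axis. Seated: origin 14 mm above the table, top 2 mm proud of the board, 3.5 mm play all round. Pushed over the rim, its leading edge dips in first; the trailing edge drops when nearly centred.
- keeper (a joint): Keeper angle, rad. 0 = fully open, pointing away from the recess; grows as the bar turns clockwise seen from above; 1.6 = stop, closed, pointing at the recess centre, its end over the bat. Starts between 0 and 0.4, turns easily (about 1 N at the post), stays where left. Flat aluminium bar reaching 73 mm from its pivot, 18 mm wide, 5 mm thick, underside 5 mm above the board. An unseated bat blocks it.
- keeper_post (a point): Centre of the top of the keeper's upright black post, 14 mm across, which stands 26 mm above the bar; its top is 60 mm above the table. It moves with the keeper, 54 mm from the pivot axis.
- keeper_pivot (a point): Point on the keeper's pivot axis, 60 mm above the table (the pivot's own head reaches 38 mm above the table), at (+62, +118) mm in the board's frame. Fixed to the board.
- small_bat: Bystander: smaller plaster disc, 62 mm across, 10 mm thick, flat on the table beyond the board's -y end. Origin: centre of its underside.
- loop_tool: Bystander: trimming loop tool with wooden handle, 165 mm long, 12 mm thick, lying on the table along the board's -x side. Origin at its underside, near its middle; its length runs along its y.
- rib: Bystander: flat wooden rib, 50 by 100 by 7 mm, on the table by the board's +x side. Origin: centre of its underside.
- cup: Bystander: bisque cup, 72 mm across, 70 mm high, on the table beyond the board's +y end. Origin: centre of its underside.
- jar: Bystander: small white closed jar, 52 mm across, 62 mm high, on the table off the board's +x, +y corner. Origin: centre of its underside.
- tile: Bystander: square test tile, 50 by 50 by 8 mm, flat on the table beyond the board's -y end. Origin: centre of its underside.
There are look-alikes about, which are no part of the job. Leave any green or yellow look-alike of the bat alone.

How it is judged:
By the outcome, as a careful person would: the job done as asked, in the order asked, and still so for the second after the job is handed in, with the robot touching nothing.
It also fails if it takes over 53 s, if anything falls off the work surface, if the arm or the gripper's body presses on something with over 40 N, if the wrist force passes 120 N, or if a joint passes its speed limit or range.

## Working session

There is one attempt and no reset: what is moved stays moved. The work goes in short steps, Python scripts to look and compute and a shell command to move; the robot and the scene stay as the last step left them, time stands still between calls to the robot, and variables do not carry over. Pictures are saved under pics/ and viewed, on a budget of 10 in all, crops included, one or two more only if the job needs it, and the job is handed in when it is done.

```bash
mkdir -p pics
python3 - <<'E'
from station import *
import cv2
o=get_obs(); print({k:(o[k]) for k in("t","eef_pos","tool_rot","gripper_width","contact_force")})
for n in("scene","top"):
    im=read_camera(n); cv2.imwrite(f"pics/{n}0.png",cv2.resize(im[:,:,::-1],(800,600),interpolation=cv2.INTER_CUBIC))
    print(n,camera_info(n))
E
```

```text
{'t': 0.0, 'eef_pos': array([0.15822395, 0.65558028, 0.23030939]), 'tool_rot': array([-4.37156241e-05,  1.18109323e-01,  9.93000169e-01, -9.22170959e-04]), 'gripper_width': 0.9986408373404474, 'contact_force': array([-1.22691131,  0.11926985,  0.21263092])}
scene {'fx': 406.9879808285992, 'fy': 406.9879808285992, 'cx': 280.28823540062024, 'cy': 205.4248044373717, 'R': array([[ 0.82029836,  0.57182435, -0.01129231],
       [ 0.49384112, -0.7181124 , -0.49034226],
       [-0.28849879,  0.39665034, -0.8714568 ]]), 't': array([-0.42422309, -0.22298163,  1.07090131])}
top {'fx': 400.61390236659525, 'fy': 400.61390236659525, 'cx': 286.1619673883563, 'cy': 212.4068049738769, 'R': array([[ 0.00749451, -0.99983475, -0.01656225],
       [-0.9824044 , -0.00427088, -0.18671731],
       [ 0.18661572,  0.01767018, -0.98227406]]), 't': array([0.00859591, 0.5332752 , 0.75577983])}
```

View pics/top0.png

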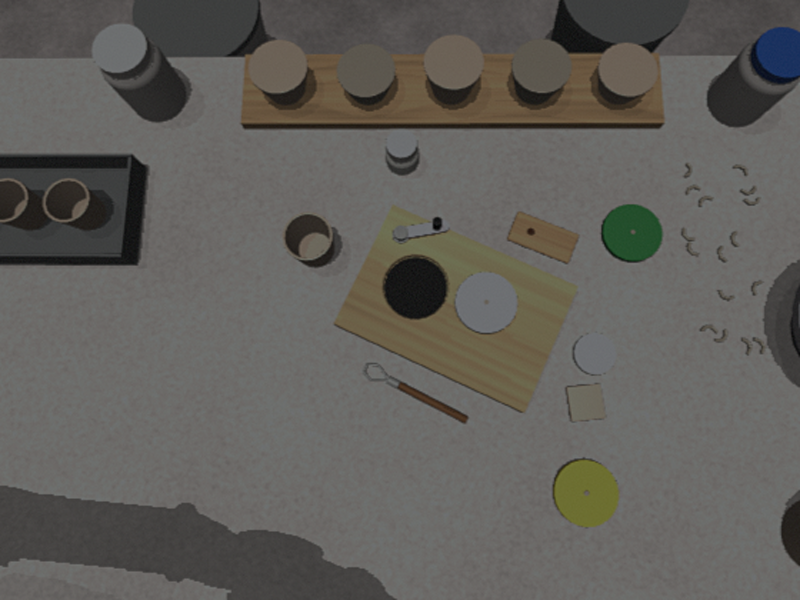

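View pics/scene0.png

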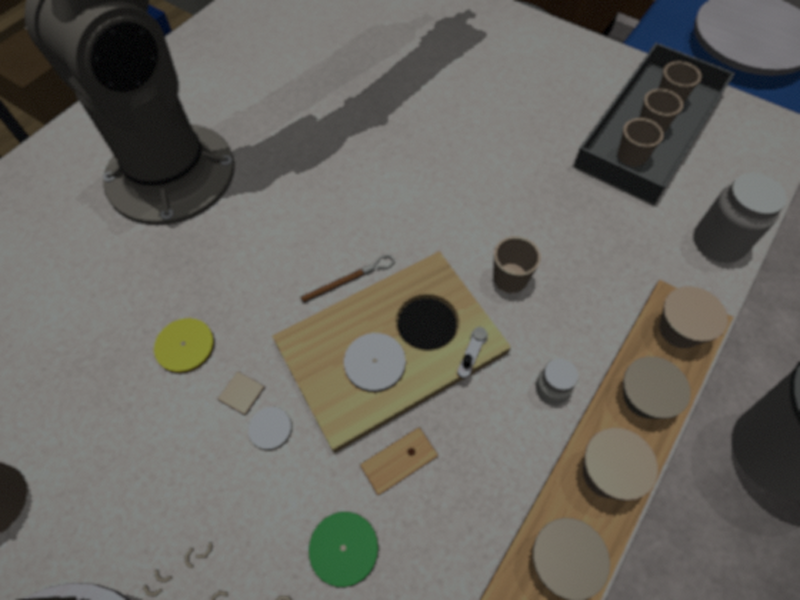

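The top view (800x600) shows the recess at (416,288), bat at (487,302), pivot at (401,234) and post at (437,222). In the scene view the recess is at (428,322) and the bat at (375,361). Next I'll turn these into positions.

```bash
cat > h.py <<'E'
from station import *
import numpy as np, cv2
def ray(n,uv,z,s=560/800):
    c=camera_info(n);u,v=np.array(uv)*s
    R=c["R"];d=R.T@[(u-c["cx"])/c["fx"],(v-c["cy"])/c["fy"],1];p=-R.T@c["t"]
    return p+d*(z-p[2])/d[2]
E
python3 - <<'E'
from h import *
T=dict(recess=(416,288,.024),bat=(486.5,302.5,.036),piv=(401,234,.038),post=(437,222,.06),c1=(395,207,.024),c2=(577,287,.024),c3=(524,411,.0),c4=(336,324,.024))
S=dict(recess=(428,322,.024),bat=(375,361,.036),piv=(480,335,.038),post=(467,361,.06),c1=(508,348,.024),c2=(336,442,.024),c3=(275,341,.024),c4=(438,254,.024))
for n,D in(("top",T),("scene",S)):
    for k,(u,v,z) in D.items(): print(n,k,(1e3*ray(n,(u,v),z)).round(1))
E
```

```text
top recess [561.2   1.9  24. ]
top bat [537.8 -99.2  36. ]
top piv [639.   24.2  38. ]
top post [650.  -27.8  60. ]
top c1 [685.8  34.1  24. ]
top c2 [ 563.6 -232.5   24. ]
top c3 [ 385.7 -154.6    0. ]
top c4 [507.4 117.5  24. ]
scene recess [567.1   2.5  24. ]
scene bat [541.7 -99.1  36. ]
scene piv [645.8  22.1  38. ]
scene post [655.  -33.1  60. ]
scene c1 [688.9  33.9  24. ]
scene c2 [ 564.8 -222.6   24. ]
scene c3 [ 395.3 -154.6   24. ]
scene c4 [512.1 114.9  24. ]
```

```bash
python3 -m handwheel '[25,-25,0,0,0,50,1,25,-25,0,0,0,50,0.45,25,-25,0,0,0,50,0.45,25,-25,0,0,0,50,0.45,25,-25,0,0,0,50,0.45,25,-25,0,0,0,50,0.45,25,-25,0,0,0,50,0.45,25,-25,0,0,0,50,0.45]'
python3 -m handwheel '[12,-30,-6,0,0,40,0.45,12,-30,-6,0,0,40,0.45,12,-30,-6,0,0,40,0.45,12,-30,-6,0,0,40,0.45,12,-30,-6,0,0,40,0.45,12,-30,-6,0,0,40,0.45,12,-30,-6,0,0,40,0.45,12,-30,-6,0,0,40,0.45]'
```

```text
t: 0.77
eef_pos: [0.3917, 0.4215, 0.2302]
tool_rot: [0.0, -0.316, 0.949, -0.001]
contact_force: [0.4, 0.8, -0.3]
gripper_width: 0.45
t: 1.43
eef_pos: [0.5082, 0.1284, 0.1716]
tool_rot: [0.0, -0.622, 0.783, -0.001]
contact_force: [-0.1, 0.6, -1.1]
gripper_width: 0.449
```

```bash
python3 -m handwheel '[0.2,-15,0,0,0,0,0.45,1.7,-28.7,0,0,0,0,0.45,1.7,-28.7,-4,0,0,0,0.45,1.7,-28.7,-8,0,0,0,0.45,1.7,-28.7,-8,0,0,0,0.45,1.7,-28.7,-8,0,0,0,0.45,1.7,-28.7,-8,0,0,0,0.45,1.7,-28.7,-8,0,0,0,0.45]'
python3 - <<'E'
from h import *
for n in("top","wrist"):
    im=read_camera(n)[:,:,::-1]
    im=cv2.convertScaleAbs(im,alpha=1.7)
    if n=="top": im=im[130:310,210:450]; im=cv2.resize(im,(800,600),interpolation=cv2.INTER_CUBIC)
    cv2.imwrite(f"pics/{n}1.png",im)
o=get_obs();print(o["eef_pos"],o["tool_rot"]);print(camera_info("wrist"))
E
```

```text
t: 2.1
eef_pos: [0.5246, -0.1611, 0.0903]
tool_rot: [-0.0, -0.621, 0.784, -0.0]
contact_force: [-0.6, 0.4, 0.2]
gripper_width: 0.445
[ 0.52243766 -0.16598831  0.08918929] [-1.69428212e-03 -6.17343891e-01  7.86691541e-01  2.62555168e-04]
{'fx': 297.4052722663147, 'fy': 297.4052722663147, 'cx': 275.0930495063377, 'cy': 205.9619511970619, 'mount': array([[-1.45112440e-03, -9.47083166e-01, -3.20985002e-01,
         8.32874751e-02],
       [ 9.99998938e-01, -1.41724521e-03, -3.39186513e-04,
         9.98854805e-04],
       [-1.33676619e-04, -3.20985153e-01,  9.47084217e-01,
        -1.42956165e-01],
       [ 0.00000000e+00,  0.00000000e+00,  0.00000000e+00,
         1.00000000e+00]])}
```

View pics/top1.png

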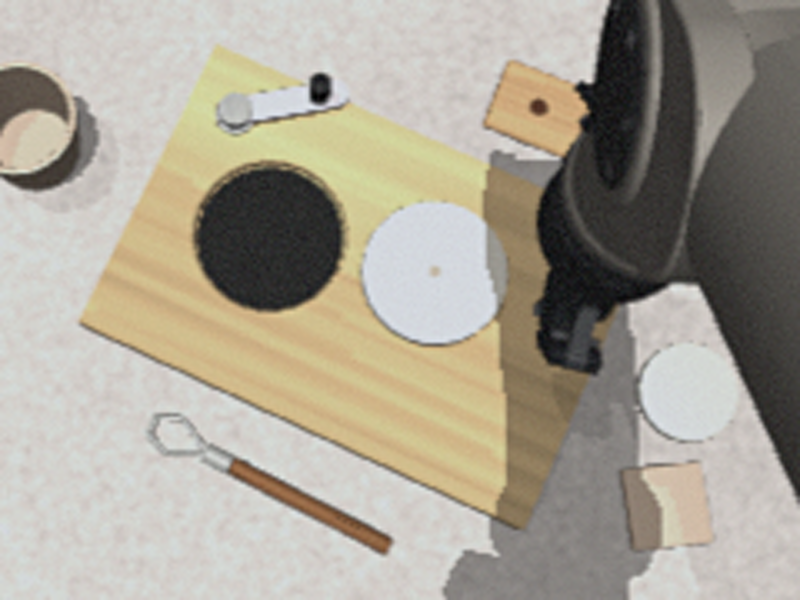

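View pics/wrist1.png

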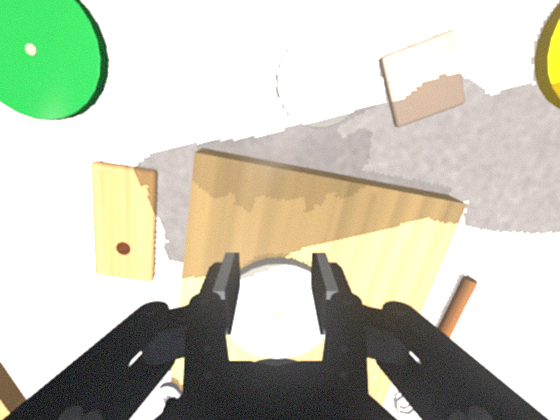

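Top view: the keeper is still near open, and the bat hub is at crop (434,271) with the recess at (271,236). In the wrist view the hub at (278,312) sits centred between the fingers.

```bash
cat >> h.py <<'E'
from scipy.spatial.transform import Rotation
def wray(uv,z,o=None):
    o=o or get_obs();c=camera_info("wrist");q=o["tool_rot"];R=Rotation.from_quat(np.r_[q[1:],q[0]]).as_matrix()
    M=c["mount"];d=R@M[:3,:3]@[(uv[0]-c["cx"])/c["fx"],(uv[1]-c["cy"])/c["fy"],1];p=o["eef_pos"]+R@M[:3,3]
    return p+d*(z-p[2])/d[2]
E
python3 - <<'E'
from h import *
o=get_obs();print(o["eef_pos"],o["tool_rot"],o["contact_force"])
for p,z in(((278,312),.036),((278,258),.036),((200,152),.024),((464,203),.024)):print((wray(p,z)*1e3).round(1))
E
```

```text
[ 0.52243766 -0.16598831  0.08918929] [-1.69428212e-03 -6.17343891e-01  7.86691541e-01  2.62555168e-04] [-0.38600829 -0.68789828  0.65795087]
[536.3 -95.6  36. ]
[ 525.  -142.2   36. ]
[ 559.6 -229.3   24. ]
[ 382.4 -147.    24. ]
```

```bash
python3 -m handwheel '[0,0,-3,0,0,0,0.45,0,0,-5,0,0,0,0.45,0,0,-5.8,0,0,0,0.45,0,0,-6.2,0,0,0,0.45,0,0,-6.2,0,0,0,0.45]'
python3 -m handwheel '[0,0,-0.2,0,0,0,0.45,0,0,-0.2,0,0,0,0.45]'
python3 -m handwheel '[0,0,-0.2,0,0,0,0.45,0,0,-0.2,0,0,0,0.45]'
```

```text
t: 2.62
eef_pos: [0.5224, -0.165, 0.0269]
tool_rot: [-0.002, -0.618, 0.786, 0.001]
contact_force: [-0.3, 0.2, 0.1]
gripper_width: 0.451
t: 2.78
eef_pos: [0.5233, -0.1645, 0.0257]
tool_rot: [-0.001, -0.618, 0.786, 0.0]
contact_force: [-0.4, -0.3, 0.8]
gripper_width: 0.452
t: 2.95
eef_pos: [0.524, -0.1642, 0.0244]
tool_rot: [-0.001, -0.619, 0.786, -0.0]
contact_force: [0.1, -0.9, -0.4]
gripper_width: 0.452
```

```bash
for i in 1 2; do python3 -m handwheel '[0,0,-0.2,0,0,0,0.45,0,0,-0.2,0,0,0,0.45]' | grep -E "eef|contact"; done
```

```text
eef_pos: [0.5245, -0.1642, 0.0228]
contact_force: [0.7, 0.7, 1.3]
eef_pos: [0.5245, -0.1643, 0.0227]
contact_force: [-7.7, 1.6, 21.3]
```

```bash
python3 -m handwheel '[0,0,0.4,0,0,0,0.45,0.2,1,0.4,0,0,0,0.45,0.4,2,0.4,0,0,0,0.45,0.6,2.8,0.4,0,0,0,0.45,0.8,3.6,0.4,0,0,0,0.45,1.0,4.4,0.4,0,0,0,0.45,1.2,5.2,0.4,0,0,0,0.45,1.2,5.2,0.4,0,0,0,0.45]'
python3 - <<'E'
from h import *
im=cv2.convertScaleAbs(read_camera("top")[:,:,::-1],alpha=1.7)[130:310,210:450]
a=cv2.resize(im,(800,600),interpolation=cv2.INTER_CUBIC)
cv2.imwrite("pics/top2.png",a)
E
```

```text
t: 3.95
eef_pos: [0.5372, -0.1094, 0.0266]
tool_rot: [-0.0, -0.62, 0.785, -0.001]
contact_force: [0.5, 0.0, 0.1]
gripper_width: 0.449
```

View pics/top2.png

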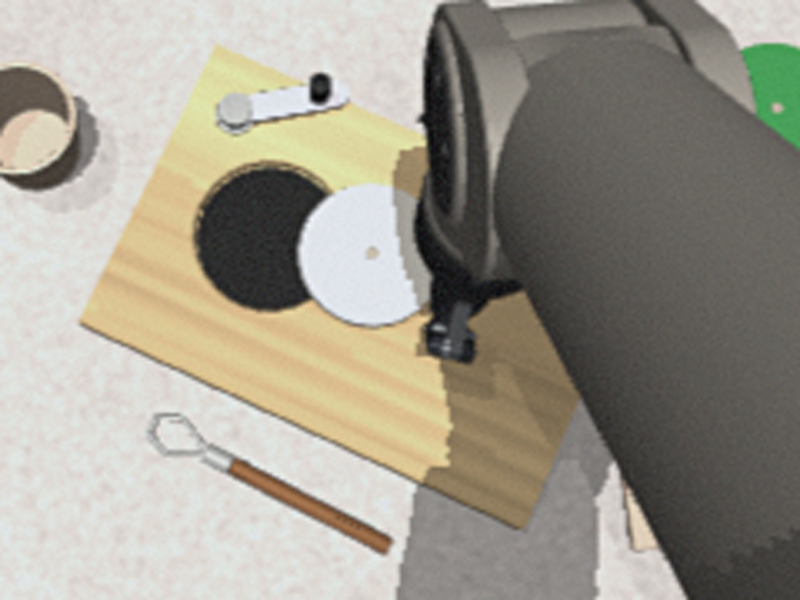

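The hub is now at crop (372,253), on course for the recess at (271,236).

Run:
```python
from h import *
f=lambda u,v,z:ray("top",(210+u*.3,130+v*.3),z,1)*1e3
b,r=f(372,253,.036),f(271,236,.024);print(b,r,r-b,get_obs()["eef_pos"])
```

```text
[549.8371721  -60.59920836  36.        ] [562.95070158   1.67914432  24.        ] [ 13.11352948  62.27835269 -12.        ] [ 0.53689416 -0.11043859  0.02651685]
```

```bash
python3 -m handwheel '[0.2,0.8,0,0,0,0,0.45,0.35,1.6,0,0,0,0,0.45,0.5,2.4,0,0,0,0,0.45,0.7,3.2,0,0,0,0,0.45,0.85,4.0,0,0,0,0,0.45,1.0,4.7,0,0,0,0,0.45,1.1,5.3,0,0,0,0,0.45,1.15,5.5,0,0,0,0,0.45]'
python3 -m handwheel '[0.05,0.2,0,0,0,0,0.45,0.1,0.4,0,0,0,0,0.45,0.15,0.6,0,0,0,0,0.45,0.15,0.7,0,0,0,0,0.45,0.15,0.7,0,0,0,0,0.45]'
python3 - <<'E'
from h import *
im=cv2.convertScaleAbs(read_camera("top")[:,:,::-1],alpha=1.7)[130:310,210:450]
s=cv2.convertScaleAbs(read_camera("scene")[:,:,::-1],alpha=1.7)[150:330,180:420]
cv2.imwrite("pics/b3.png",np.hstack([cv2.resize(i,(400,300),interpolation=cv2.INTER_CUBIC) for i in (im,s)]))
E
```

```text
t: 4.67
eef_pos: [0.5487, -0.0538, 0.0266]
tool_rot: [-0.0, -0.62, 0.785, -0.001]
contact_force: [0.1, 0.1, -0.5]
gripper_width: 0.45
t: 5.08
eef_pos: [0.5503, -0.0466, 0.0266]
tool_rot: [-0.0, -0.62, 0.785, -0.0]
contact_force: [-1.3, 0.2, 0.4]
gripper_width: 0.447
```

View pics/b3.png

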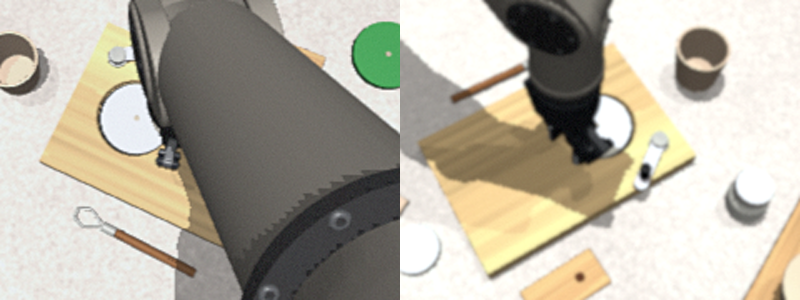

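```bash
python3 -m handwheel '[-0.4,-1.5,0,0,0,0,0.45,-0.7,-3,0,0,0,0,0.45,-0.7,-3,3,0,0,0,0.45,-0.7,-3,7,0,0,-7,0,3,-2,9,0,0,-14,0,7,0,9,0,0,-21,0,11,2,9,0,0,-28,0,13,2.4,9,0,0,-35,0]'
python3 -m handwheel '[0,0,0,0,0,-7,0,0,0,0,0,0,-14,0,0,0,0,0,0,-21,0,0,0,0,0,0,-28,0,0,0,0,0,0,-31,0,0,0,0,0,0,-31,0]'
python3 - <<'E'
from h import *
o=get_obs();print(o["eef_pos"],o["tool_rot"])
im=cv2.convertScaleAbs(read_camera("top")[:,:,::-1],alpha=1.7)[130:310,210:450]
s=cv2.convertScaleAbs(read_camera("wrist")[:,:,::-1],alpha=1.0)
cv2.imwrite("pics/b4.png",np.hstack([cv2.resize(i,(400,300),interpolation=cv2.INTER_CUBIC) for i in (im,s)]))
cv2.imwrite("pics/w4.png",s)
E
```

```text
t: 5.85
eef_pos: [0.6834, -0.0193, 0.1178]
tool_rot: [0.002, -0.354, 0.935, -0.0]
contact_force: [0.0, 0.4, -0.5]
gripper_width: -0.0
t: 6.35
eef_pos: [0.6832, -0.0193, 0.1176]
tool_rot: [0.001, -0.09, 0.996, -0.001]
contact_force: [-0.3, 0.4, 0.5]
gripper_width: -0.002
[ 0.68323373 -0.01928969  0.11764541] [ 1.33944509e-03 -9.00172764e-02  9.95939110e-01 -6.20480204e-04]
```

View pics/b4.png

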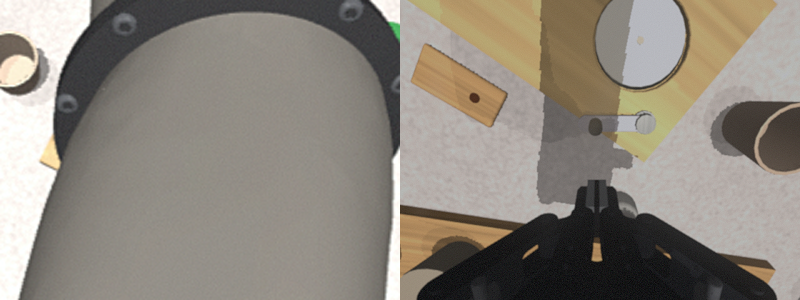

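The wrist view shows the bat lying in the recess, with a crescent gap around it. The post is at (196,122) and the pivot at (245,120) in the right-hand panel, and the jar is just past the fingertips.

Run:
```python
from h import *
for n,p,z in(("post",(274,171),.06),("pivot",(343,168),.038),("hub",(336,57),.026),("jaredge",(325,268),.062),("jarR",(333,287),.062)):print(n,(wray(p,z)*1e3).round(1))
print((ray("top",(402,143),.062)*1e3).round(1))
a=np.radians
P=np.array([641,24])
print(get_obs()["eef_pos"])
for ph in (-72,-80,-90,-100,-110,-120,-130,-140,-150,-160,-165,-167):
    c,s=np.cos(a(ph)),np.sin(a(ph)); print(ph,(P+54*np.array([c,s])-18*np.array([s,-c])).round(1))
```

```text
post [643.2 -27.9  60. ]
pivot [636.1  23.8  38. ]
hub [561.4   1.8  26. ]
jaredge [709.3  23.6  62. ]
jarR [724.5  33.7  62. ]
[770.4  23.3  62. ]
[ 0.68329416 -0.01937499  0.11772566]
-72 [674.8 -21.8]
-80 [668.1 -26.1]
-90 [659. -30.]
-100 [649.3 -32.3]
-110 [639.4 -32.9]
-120 [629.6 -31.8]
-130 [620.1 -28.9]
-140 [611.2 -24.5]
-150 [603.2 -18.6]
-160 [596.4 -11.4]
-165 [593.5  -7.4]
-167 [592.4  -5.7]
```

```bash
python3 -m handwheel '[0,0,-3,0,0,0,0,0,0,-6,0,0,0,0,0,0,-7.5,0,0,0,0,0,0,-7.5,0,0,0,0]'
python3 -m handwheel '[-1.8,-0.65,0,0,0,0,0,-2.45,-0.95,0,0,0,-7,0,-3.1,-1.15,0,0,0,-14,0,-3.8,-1.3,0,0,0,-21,0,-4.5,-1.35,0,0,0,-28,0,-5.2,-1.3,0,0,0,-35,0,-5.85,-1.2,0,0,0,-42,0,-6.5,-1.0,0,0,0,-49,0]'
python3 - <<'E'
from h import *
o=get_obs();print(o["eef_pos"],o["tool_rot"])
s=cv2.convertScaleAbs(read_camera("wrist")[:,:,::-1],alpha=1.0)
cv2.imwrite("pics/w5.png",s)
E
```

```text
t: 6.78
eef_pos: [0.6801, -0.0195, 0.0386]
tool_rot: [-0.002, -0.092, 0.996, -0.0]
contact_force: [-0.7, -0.4, -0.1]
gripper_width: -0.0
t: 7.45
eef_pos: [0.6165, -0.0296, 0.0405]
tool_rot: [-0.001, 0.331, 0.943, 0.002]
contact_force: [0.9, 0.9, 0.4]
gripper_width: 0.001
[ 0.61647182 -0.02960522  0.0405336 ] [-6.79061775e-04  3.31443318e-01  9.43473523e-01  1.60541465e-03]
```

View pics/w5.png

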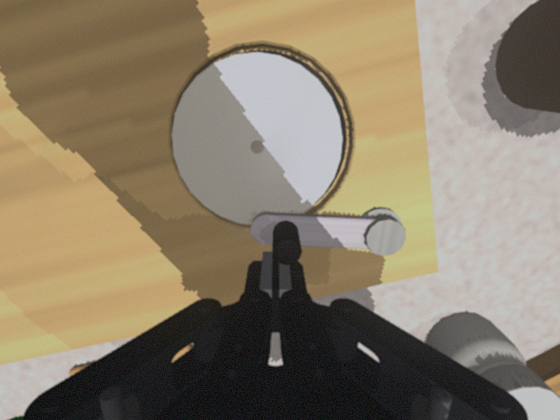

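The post is squarely in front of the fingers at (287,240), and the bat lies flat in the recess. Continuing the arc.

```bash
python3 -m handwheel '[-0.5,0.3,0.1,0,0,-7,0,-1.1,0.65,0.1,0,0,-14,0,-1.65,1.1,0.1,0,0,-21,0,-2.15,1.6,0.1,0,0,-28,0,-2.55,2.1,0.1,0,0,-34,0,-2.7,2.4,0.1,0,0,-36,0,-2.8,2.6,0.1,0,0,-36,0,-2.8,2.6,0.1,0,0,-36,0]'
python3 - <<'E'
from h import *
s=cv2.convertScaleAbs(read_camera("wrist")[:,:,::-1],alpha=1.0)
cv2.imwrite("pics/w6.png",s);print(get_obs()["contact_force"])
E
```

```text
t: 8.17
eef_pos: [0.5897, -0.0065, 0.0428]
tool_rot: [0.003, 0.609, 0.793, 0.002]
contact_force: [3.9, -9.8, -4.1]
gripper_width: -0.002
[ 3.99949664 -8.80304104 -3.26307646]
```

View pics/w6.png

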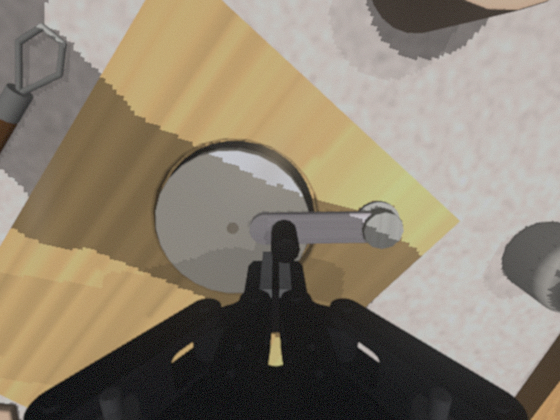

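Reaction is about 10 N, against roughly 1 N to turn freely, and the bar points at the bat hub, so the keeper is on its stop. Backing off.

```bash
python3 -m handwheel '[0.4,-1.5,0,0,0,0,0,0.8,-3,0,0,0,0,0,0.8,-3,4,0,0,0,0,0.8,-3,8,0,0,0,0,0.8,-7,12,0,0,0,0,0,-11,15,0,0,0,0,-1,-15,15,0,0,0,0,-3,-19,15,0,0,0,0]'
python3 -m handwheel '[-3,-4,1,0,0,0,0,-6,-8,1,0,0,0,0,-8,-12,1,0,0,0,0,-10,-16,1,0,0,0,0,-10,-18,1,0,0,0,0,-10,-18,1,0,0,0,0,-10,-18,1,0,0,0,0]'
python3 - <<'E'
from h import *
im=cv2.convertScaleAbs(read_camera("top")[:,:,::-1],alpha=1.7)[130:310,210:450]
s=cv2.convertScaleAbs(read_camera("scene")[:,:,::-1],alpha=1.7)[150:330,180:420]
cv2.imwrite("pics/b7.png",np.hstack([cv2.resize(i,(400,300),interpolation=cv2.INTER_CUBIC) for i in (im,s)]))
E
```

```text
t: 8.88
eef_pos: [0.5712, -0.1777, 0.1957]
tool_rot: [0.006, 0.606, 0.795, 0.004]
contact_force: [1.2, -0.8, -0.7]
gripper_width: -0.001
t: 9.47
eef_pos: [0.4697, -0.3614, 0.2072]
tool_rot: [0.007, 0.608, 0.794, 0.004]
contact_force: [-0.9, 1.4, -0.2]
gripper_width: -0.002
```

View pics/b7.png

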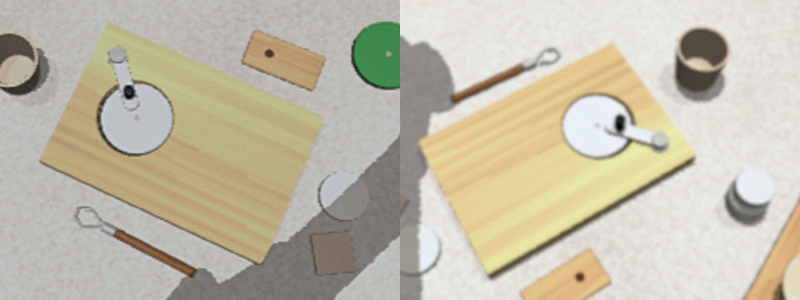

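Both views show the bat in the recess with the bar over it, and the bystanders where they were. I'll check the angle numerically.

Run:
```python
from h import *
f=lambda u,v,z:(ray("top",(210+u*.6,130+v*.6),z,1)*1e3)[:2]
g=lambda u,v,z:(ray("scene",(180+(u-400)*.6,150+v*.6),z,1)*1e3)[:2]
for p,q,h,r in((f(118,54,.038),f(129,92,.06),f(136,118,.026),f(135.5,118,.024)),(g(659,140,.038),g(620,121,.06),g(598,125,.026),g(598,125,.024))):
    ang=lambda d:np.degrees(np.arctan2(d[1],d[0]))
    print(p,q,h,"bar",ang(q-p),"to hub",ang(h-p),np.hypot(*(q-p)))
```

```text
[642.06567941  24.00791156] [587.13977248   9.51145646] [562.51266219   1.04355576] bar -165.21520789551735 to hub -163.89829987086384 56.8067114220363
[644.18277385  22.37837082] [593.87045043   6.96673127] [565.64091496   1.40669568] bar -162.96915858851872 to hub -165.0500735247036 52.61984912468388
```

```bash
python3 -c "
from station import *
print(hand_in())"
```

```text
the job is handed in; nothing more can be done
None
```

The bat is lying flat in the recess and the keeper bar is turned over it to its stop. I handed the job in at about 9.6 s of the 53 s allowed.

- **Bat:** I pushed it along the board with the half-open fingertips until it dropped in. The last views put its hub within about 2 mm of the recess centre, with an even gap around it.
- **Keeper:** I pushed the post round with the shut fingertips until the reaction rose to about 10 N, against about 1 N to turn it freely. The bar then pointed at -165° by the top camera and -163° by the scene camera. The stop is at about -165°, so the two agree within pixel error.
- **Surroundings:** The bystanders in the last two views look unmoved, and the arm had backed well clear before hand-in. The yellow bat was outside those crops, but no move went near it.
- **Disagreements and forces:** The cameras differed by up to about 5 mm in x, and I aimed by the top and wrist views. The largest force I read was about 21 N, when I touched the open fingertips to the board to find their height.

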